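Snug the adjustable wrench on the kiln burner's nut and tighten to the mark

TASK

Roll the knurled worm of the wrench that lies around the burner's brass nut until its jaw is closed snugly on the nut, and only then swing the wrench handle clockwise (seen from above) to tighten the nut until its red mark lines up with the red line on the plate. Do not touch the nut itself with the gripper; leave the wrench lying snug on the nut, let go, and do not disturb the vase, the tin or the brush.

Things in the scene. Friction and masses are not known exactly. Their poses are not given: they have to be found in the camera images.
- base: Fixed grey burner base plate, top face 12 mm above the bench. Origin on the nut's axis at bench level; plate from x -125 to 125 mm and y -165 to 115 mm. Two brass nozzles 56 mm tall (44 mm across) stand on it at x +-75, y 85 mm. A red line on the plate runs outwards from the nut.
- nut_top (a point): Centre of the top face of the brass hexagon nut, 40 mm across flats (46 mm across corners), 20 mm high, standing on the plate with its axis vertical; a steel stud end stands 4 mm above it. Its x axis runs through a corner and along the red mark on the nut, its y axis is square to two flats.
- nut (a joint): Angle of the nut in rad, growing clockwise seen from above (tightening): 0 when its red mark lines up with the red line on the plate, about -0.6 at the start. It turns against a steady friction of 0.6 N m and stays where it is left.
- wrench: Loose steel adjustable wrench lying flat on the plate around the nut, 0.5 to 1 kg, not fastened. Origin at its underside, midway between the jaws when they are 40 mm apart. x points from handle to open mouth; the jaws span x -27 to 21 mm, 14 mm thick; the fixed jaw's face is at y = 20 mm, the moving jaw is on the -y side, its back block reaching to x -61; the throat is at x = -27 mm.
- jaw (a joint): The jaw's opening beyond 40 mm, in m: 0 when 40 mm apart, just snug on the flats; 0.0075 to 0.010 at the start, when the wrench swings loosely round the nut. It moves only with the worm (pushing it directly takes over 40 N). As it closes, the jaws square themselves on the oiled flats (they start within about 8 degrees).
- worm_top (a point): Topmost point, mid-length, of the knurled brass worm (thumb roller) in the wrench's head; has the wrench's axes. It lies at x -47, y -12 mm in the wrench, 24 mm above the plate, 10 mm above the head, 4 mm above the nut. Radius 11 mm, 24 mm long, axle along the wrench's y. Dragging its top towards the nut (wrench's +x) closes the jaw.
- handle_end (a point): Middle of the handle near its outer end, 6 mm above the plate, at x -190, y 6 mm in the wrench; has the wrench's axes. The handle, 26 mm wide and 12 mm thick, runs along the wrench's x from -67 to -217 mm (blue sleeve on its outer part). Pushing it towards the wrench's +y turns it clockwise seen from above.
- worm (a joint): Roll of the worm in rad, falling as the jaw closes; the jaw's value is 1.25 mm per rad (1.1 mm per 10 mm of drag without slip). A fingertip drags it with about 5 N, so it must be pressed down with about 7 to 15 N (friction on the knurling about 1.2). It stays put when let go and stalls when the jaw is tight on the nut.
- vase_mid (a point): White glazed vase, 125 mm tall, 86 mm across, standing on the bench off the plate's +y edge, behind the nozzles; this point is on its axis 60 mm up. Leave alone.
- tin_mid (a point): Tin with a green band, 85 mm tall, 64 mm across, standing on the bench beyond the end of the handle (the plate's -y side); this point is on its axis 42 mm up. Leave alone.
- brush: Glaze brush, 170 mm long, lying on the bench beside the vase. Leave alone.
Things that resemble listed ones, but are neither listed nor needed, are in the scene too. Leave any blue or orange look-alike of the part that bears vase_mid alone.

How it is judged:
On the way, in this order (a step that is already met when the one before it is completed fails the run):
1. the jaw is rolled snug on the nut (within 1.5 mm of the flats) while the nut has not yet been turned (value of joint jaw below 0.0015 m and value of joint nut below -0.4 rad), for 0.2 s.
2. with the jaw snug, the nut is turned until its mark is within 0.12 rad (7 degrees) of the line (value of joint jaw below 0.0015 m and value of joint nut between -0.12 and 0.12 rad), for 0.2 s.
At the end, for the whole second after the job is handed in: The nut's mark is within 0.12 rad of the plate's line; the jaw is within 1.5 mm of snug; the wrench lies flat and still on the plate around the nut (its origin within 10 mm of the nut's axis); the vase and the tin stand upright (all of step 2 and horizontal distance between wrench and nut_top below 0.01 m and angle between wrench's own z axis and vertical below 0.08 rad and linear speed of wrench below 0.02 m/s and angle between each of vase_mid, tin_mid's own z axis and vertical below 0.1 rad); the robot touches nothing.
It fails at once if the nut is turned (past -0.35 rad) while the jaw is more than 2.5 mm slack (value of joint nut above -0.35 rad and value of joint jaw above 0.0025 m).
It fails at once if the gripper presses on the nut itself (over 3 N) (contact force between the fingers and nut above 3 N).
It fails at once if the nut is turned far past the mark (over 0.3 rad) (value of joint nut above 0.3 rad).
It fails at once if the vase, the tin or the brush is moved by more than 20 mm (distance of any of vase_mid, tin_mid, brush from where it was at the start of the episode above 0.02 m).
It also fails if it takes over 59 s, if anything falls off the work surface, if the arm or the gripper's body presses on something with over 40 N, if the wrist force passes 120 N, or if a joint passes its speed limit or range.

ROBOT

A 6-joint arm with a two-finger parallel gripper is mounted at the origin on the work surface. World frame = base frame: x ahead of the robot, y to its left, z up, the work surface at z = 0. Lengths are in m, angles in rad, forces in N, time in s.
With the tool pointing down it reaches from about 0.275 to 0.725 m from the base axis. Payload 5.6 kg.
Tool frame: the origin (TCP) lies at the very end of the fingers, on their centre line; the grasp point (between the pads) lies 19 mm behind it; z points along the fingers, y is the direction in which the jaws open and shut (so a half turn about z gives the same grasp; the last joint's range is limited). The gripper opens to 85 mm and grips with 20 to 120 N. Pads are 22 mm wide; open, the fingers measure 114 mm over their backs; the gripper's body (76 mm by 85 mm) begins 54 mm behind the grasp point. The pads swing forward as they close: fully open they stand 13 mm farther back than shut.
Start: joints at [1.562, 0.255, 0.108, 0, -1.424, -0.285], TCP at [0.159, 0.526, 0.231] pointing down, gripper open.
Joint ranges: [-2.95, 2.95], [-1.21, 1.97], [-1.09, 1.5], [-2.87, 1.71], [-2.94, -0.07], [-3.05, 3.05]. Speed limits (rad/s): [2.57, 2.57, 3.14, 3.14, 3.14, 3.14].

INTERFACE

Orientations are given as a 3x3 rotation matrix whose columns are the frame's x, y, z axes.
In Python, from workcell import bot gives the robot as it stands.
- The arm moves only by the shell command python3 -m jog 'ROWS' [FORCE]. ROWS is JSON, a list of rows, each a list of 7 numbers: the turn, a rotation vector about the tool's x, y, z in degrees, then the shift along the tool's x, y, z in m, then the finger opening in m, from 0 to 0.0854. In form: [[wx, wy, wz, x, y, z, hand], ...]. A call has 1 to 20 rows; each row shifts and turns the commanded pose from where the row before left it, along the tool's axes as they then stand; what a row does not reach is not made up. A row lasts 1/12 s, in which the tool goes at most 41.7 mm and 7.16 degrees, less where a joint would pass 70% of its speed; a pose out of reach is approached as far as the arm can. A call is refused whole if a number of a shift passes 0.0417 or a number of a turn 7.16, either way. A call with a gripper value outside its range is refused whole. The fingers move at their own pace and stop on an object; FORCE is the grip in N (left out, the last holds). Time passes only in rows, so rows that do not move let the fingers close. It gives the time, the measured TCP pose, the force and the opening at its end, in the units of the state.
- bot.observe(): the state, without advancing time (a new reading comes with each control period).
- bot.capture(name): name is "scene" or "side" or "wrist"; returns a dict with "image" (384x512x3 uint8, red, green, blue), "z_map" (384x512 float32, m along the optical axis (not along the pixel's ray), 0 where there is no reading), "fx", "fy", "cx", "cy" (pixels), "position" and "attitude" of the camera in the world; the wrist camera has in their place "mount" (4x4, takes a point from camera to tool coordinates, whose origin is the TCP and whose axes are the flange's). Camera axes: x right, y up, looking along -z (the intrinsics and any distortion apply to the point x, -y, -z); pixel columns grow to the right and rows downward; lengths in m; the calibration is good to about 2 mm. A picture is of the moment at which its call begins: read the wrist's pose just before it.
- bot.job_done(): hands the job in, once; it reports no verdict.
The state is a dict: "time_s": time; "joints": joint angles; "dq": joint speeds; "joint_torque": joint torques, N m; "ee_pos": TCP position; "ee_rot": TCP orientation; "wrist_force": force on the tool from outside, world axes, zero at the start; "torque": the same for the moment, N m; "opening": opening from 0.0 (shut) to 1.0 (fully open).
Only numpy, scipy, OpenCV 4.12 (cv2) and the standard library are available. Lean on these libraries where they do the work, as an engineer would, in place of code of your own. Each camera call takes 0.05 s, during which the arm holds its last target. There are 200 camera calls.

## Working session

There is one attempt and no reset: what is moved stays moved. The work goes in short steps, Python scripts to look and compute and a shell command to move; the robot and the scene stay as the last step left them, time stands still between calls to the robot, and variables do not carry over. Pictures are saved under pics/ and viewed, about 8 in all and at most 12, crops included, and the job is handed in when it is done.

```bash
mkdir -p pics; ls
cat > h.py <<'E'
import numpy as np, cv2
from workcell import bot
def cap(n):
    s=bot.observe(); c=bot.capture(n)
    if 'mount' in c:
        T=np.eye(4);T[:3,:3]=s['ee_rot'];T[:3,3]=s['ee_pos'];T=T@np.array(c['mount'])
    else:
        T=np.eye(4);T[:3,:3]=np.array(c['attitude']);T[:3,3]=c['position']
    c['T']=T; return c
def pts(c):
    h,w=c['z_map'].shape;u,v=np.meshgrid(np.arange(w),np.arange(h));z=c['z_map']
    P=np.stack([(u-c['cx'])/c['fx']*z,-(v-c['cy'])/c['fy']*z,-z],-1)
    W=P@c['T'][:3,:3].T+c['T'][:3,3]; W[z==0]=np.nan; return W
def proj(c,p):
    q=c['T'][:3,:3].T@(np.array(p)-c['T'][:3,3]); return c['cx']+c['fx']*q[0]/-q[2], c['cy']-c['fy']*q[1]/-q[2]
def save(n,im): cv2.imwrite('pics/'+n,im[...,::-1])
E
python3 - <<'E'
from h import *
cs=[cap(n) for n in('scene','side','wrist')]
s=bot.observe();print(s['time_s'],s['ee_pos'],s['ee_rot'],s['wrist_force'])
for c,n in zip(cs,'sdw'):
    np.savez('/tmp/'+n,**c); print([k for k in c], c['fx'],c['T'][:3,3])
save('a.png',np.hstack([cs[0]['image'],cs[1]['image']])[:, :, :] if 0 else cv2.resize(np.vstack([np.hstack([cs[0]['image'],cs[1]['image']]),np.hstack([cs[2]['image'],cs[2]['image']*0])]),(800,600)))
E
```

```text
pics
0.15 [0.15913002 0.52609516 0.2306221 ] [[ 9.57136366e-01 -2.89637465e-01 -3.41221455e-04]
 [-2.89637657e-01 -9.57135377e-01 -1.37774937e-03]
 [ 7.24527096e-05  1.41752461e-03 -9.99998993e-01]] [0.24843899 0.01703621 0.21814447]
['image', 'z_map', 'fx', 'fy', 'cx', 'cy', 'position', 'attitude', 'T'] 392.16475793929186 [1.2257882  0.21721823 0.79310723]
['image', 'z_map', 'fx', 'fy', 'cx', 'cy', 'position', 'attitude', 'T'] 489.747057251725 [-0.04617104 -0.66419895  1.01198401]
['image', 'z_map', 'fx', 'fy', 'cx', 'cy', 'mount', 'T'] 334.53038495525027 [0.22163187 0.50697215 0.37319751]
```

View pics/a.png

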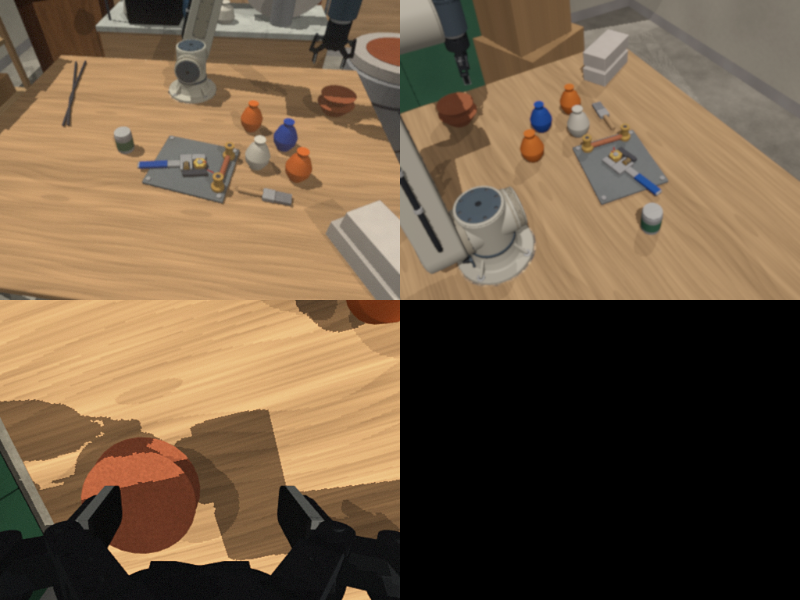

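The scene view shows the plate (190,168), the wrench with its blue sleeve to the left, the white vase (258,155), the orange and blue look-alikes around it, and the tin (123,139). Next come close crops and positions.

Run:
```python
from h import *
c={k:dict(np.load('/tmp/%s.npz'%k)) for k in 'sd'}
W=pts(c['s']);V=pts(c['d']);k=1.28
for n,u,v in [('nut',202,161),('worm',187,159),('nozA',230,147),('nozB',217,176),('vase',258,142),('tin',123,130),('brush',265,195),('hand',147,163),('orange',253,105),('orange2',300,155)]: print(n,W[int(v*k),int(u*k)].round(3))
a=c['s']['image'][165:265,165:315];b=c['d']['image'][150:260,215:345]
save('b.png',np.vstack([cv2.resize(a,(600,400),interpolation=2)[:300] if 0 else cv2.resize(a,(450,300),interpolation=2),cv2.resize(b,(450,300),interpolation=2)]))
```

```text
nut [0.497 0.112 0.036]
worm [0.483 0.057 0.027]
nozA [0.448 0.204 0.067]
nozB [0.589 0.171 0.07 ]
vase [0.475 0.293 0.126]
tin [ 0.423 -0.186  0.085]
brush [0.604 0.327 0.021]
hand [ 0.517 -0.078  0.025]
orange [0.27  0.273 0.124]
orange2 [0.512 0.423 0.119]
```

View pics/b.png

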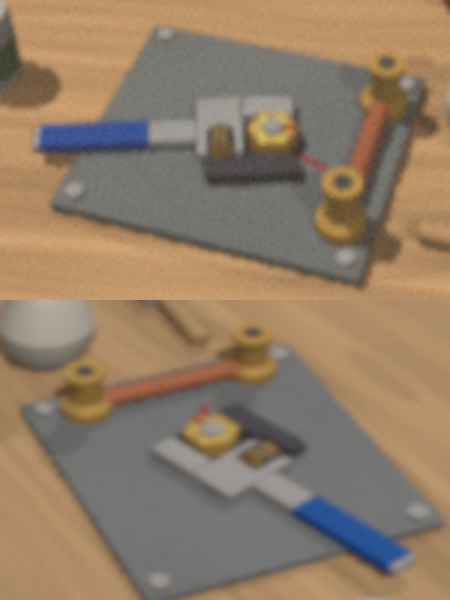

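Candidates: nut (202,161 in the 800-px sheet), as opposed to the brass nozzles (230,147) and (217,176). Worm: brass roller in the head (187,159). White vase (258,155), as opposed to the orange (253,115), (300,165) and blue (286,135) ones. The crop confirms the handle points to world -Y, the dark moving jaw is on the world +X side, and the worm sits behind the nut. I'm moving above it with tool x along the handle.

```bash
python3 -m jog '[[0,0,0,0.0334,0.0225,0,0],[0,0,0,0.0334,0.0225,0,0],[0,0,0,0.0334,0.0225,0,0],[0,0,0,0.0334,0.0225,0,0],[0,0,0,0.0334,0.0225,0,0],[0,0,0,0.0334,0.0225,0,0],[0,0,0,0.0334,0.0225,0,0],[0,0,0,0.0334,0.0225,0,0],[0,0,0,0.0334,0.0225,0,0],[0,0,0,0.0334,0.0225,0,0],[0,0,0,0.0334,0.0225,0,0],[0,0,0,0.0334,0.0225,0,0],[0,0,0,0.0334,0.0225,0,0]]'
python3 -m jog '[[0,0,6.6,0,0,0,0],[0,0,6.6,0,0,0,0],[0,0,6.6,0,0,0,0],[0,0,6.6,0,0,0,0],[0,0,6.6,0,0,0,0],[0,0,6.6,0,0,0,0],[0,0,6.6,0,0,0,0],[0,0,6.6,0,0,0,0],[0,0,6.6,0,0,0,0],[0,0,6.6,0,0,0,0],[0,0,6.6,0,0,0,0],[0,0,0,0,0,0,0]]'
python3 - <<'E'
from h import *
c=cap('wrist');np.savez('/tmp/w.npz',**c)
s=bot.observe();print(s['time_s'],s['ee_pos'],s['ee_rot'].round(3) if hasattr(s['ee_rot'],'round') else s['ee_rot'],s['joints'],s['wrist_force'],s['opening'])
save('c.png',cv2.resize(c['image'],(800,600)))
E
```

```text
time_s: 1.23
ee_pos: [0.4909, 0.1188, 0.2312]
ee_rot: [[0.957, -0.289, -0.0], [-0.289, -0.957, 0.0], [-0.0, -0.0, -1.0]]
wrist_force: [-0.1, 1.1, -0.1]
opening: 0.005
time_s: 2.23
ee_pos: [0.4899, 0.1207, 0.231]
ee_rot: [[0.006, -1.0, -0.001], [-1.0, -0.006, -0.0], [0.0, 0.001, -1.0]]
wrist_force: [0.3, -0.8, -0.3]
opening: -0.003
2.2833 [0.48996042 0.12069917 0.23103343] [[ 0.012 -1.    -0.001]
 [-1.    -0.012 -0.   ]
 [ 0.     0.001 -1.   ]] [ 5.52394683e-01  1.65445930e-01 -6.64547337e-03 -1.45875300e-04
 -1.39927966e+00 -5.40316855e-01] [ 0.33669294 -0.59105929 -0.68088762] -0.004286418891505977
```

View pics/c.png

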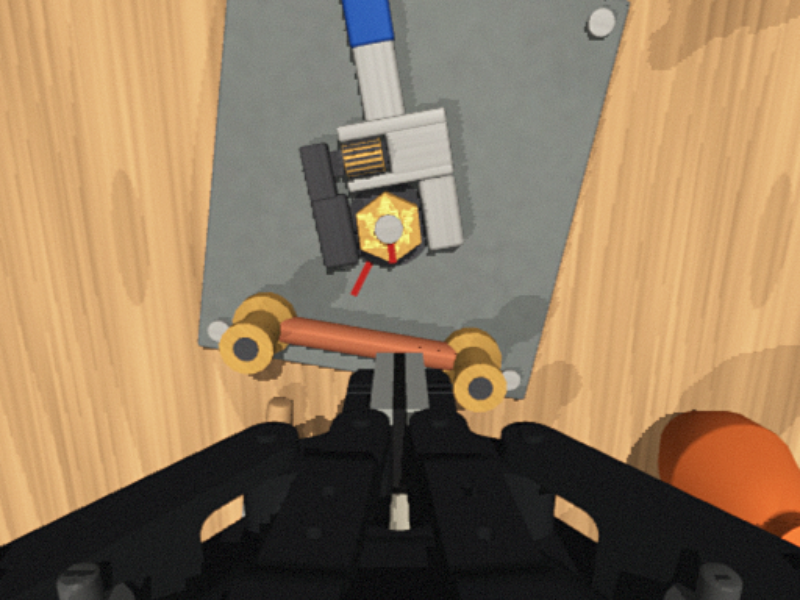

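The wrist view clearly shows the nut (388,229) with its red mark pointing down at (390,255), the plate's red line (362,280), the worm (363,157), the handle going up, and the closed fingertips at (400,355). Now to compute positions.

```bash
cat >> h.py <<'E'
def ray(c,u,v,z):
    d=c['T'][:3,:3]@np.array([(u-c['cx'])/c['fx'],-(v-c['cy'])/c['fy'],-1]);o=c['T'][:3,3];return (o+d*(z-o[2])/d[2])
def totool(p):
    s=bot.observe();return (np.array(s['ee_rot']).T@(np.array(p)-s['ee_pos'])).round(4)
E
python3 - <<'E'
from h import *
c=dict(np.load('/tmp/w.npz'));k=.64;W=pts(c)
P={n:ray(c,u*k,v*k,z) for n,u,v,z in[('stud',388,229,.036),('mark',392,262,.032),('lineo',354,294,.012),('worm',363,157,.036),('wormL',342,157,.03),('wormR',388,155,.03),('h1',382,95,.024),('h2',369,20,.024),('fjT',424,190,.026),('fjB',463,245,.026),('fjB0',430,250,.026)]}
for n in P: print(n,P[n].round(4),totool(P[n]))
for u,v in[(388,229),(363,157),(363,150),(363,164),(420,150),(500,150),(335,185)]: print(u,v,W[int(v*k),int(u*k)].round(4))
d=P['h1']-P['h2'];print('wrench x from handle deg',np.degrees(np.arctan2(d[1],d[0])))
n=P['stud'];a=lambda q:np.degrees(np.arctan2(*(q-n)[[1,0]]))
print('mark',a(P['mark']),'line',a(P['lineo']))
E
```

```text
stud [0.4955 0.1043 0.036 ] [ 0.0164 -0.0054  0.195 ]
mark [0.4929 0.127  0.032 ] [-0.0063 -0.0031  0.199 ]
lineo [0.5203 0.1549 0.012 ] [-0.0339 -0.0308  0.219 ]
worm [0.5112 0.0592 0.036 ] [ 0.0617 -0.0206  0.195 ]
wormL [0.525  0.0594 0.03  ] [ 0.0617 -0.0344  0.201 ]
wormR [0.4957 0.0579 0.03  ] [ 0.0628 -0.0051  0.201 ]
h1 [0.4997 0.0215 0.024 ] [ 0.0993 -0.0086  0.207 ]
h2 [ 0.5075 -0.0213  0.024 ] [ 0.1422 -0.016   0.207 ]
fjT [0.4722 0.08   0.026 ] [0.0405 0.0182 0.2051]
fjB [0.4452 0.1162 0.026 ] [0.0039 0.0447 0.2051]
fjB0 [0.4673 0.1198 0.026 ] [0.0006 0.0225 0.205 ]
388 229 [0.4958 0.1038 0.0356]
363 157 [0.5115 0.0587 0.0368]
363 150 [0.5115 0.0549 0.0354]
363 164 [0.5116 0.0625 0.0353]
420 150 [0.476  0.0547 0.0253]
500 150 [0.4213 0.0543 0.0123]
335 185 [0.531  0.0769 0.0238]
wrench x from handle deg 100.40505786690483
mark 96.63501611299472 line 63.91848144208003
```

Nut at (0.4955, 0.104). The mark leads the line by 32.7° (0.57 rad), and the worm top is at (0.5115, 0.0588, 0.0365). I'll go above the worm's handle side, turned to match the wrench.

```bash
python3 -m jog '[[0,0,-7,0,0,0,0],[0,0,0,0.0361,-0.0065,0,0],[0,0,0,0.0362,-0.0065,0,0],[0,0,0,0,0,0.036,0],[0,0,0,0,0,0.036,0],[0,0,0,0,0,0.036,0],[0,0,0,0,0,0.036,0],[0,0,0,0,0,0.032,0],[0,0,0,0,0,0,0],[0,0,0,0,0,0,0]]' 40
python3 - <<'E'
from h import *
c=cap('wrist');np.savez('/tmp/w2.npz',**c);print(totool([.5115,.0588,.0365]),bot.observe()['wrist_force'])
save('d.png',cv2.resize(c['image'],(640,480)))
E
```

```text
time_s: 3.12
ee_pos: [0.5117, 0.0503, 0.0547]
ee_rot: [[0.134, -0.991, -0.003], [-0.991, -0.134, -0.002], [0.001, 0.003, -1.0]]
wrist_force: [0.3, 0.2, 0.9]
opening: -0.0
[-0.0082  0.0009  0.0201] [ 1.06827213 -0.20211424  1.01530331]
```

View pics/d.png

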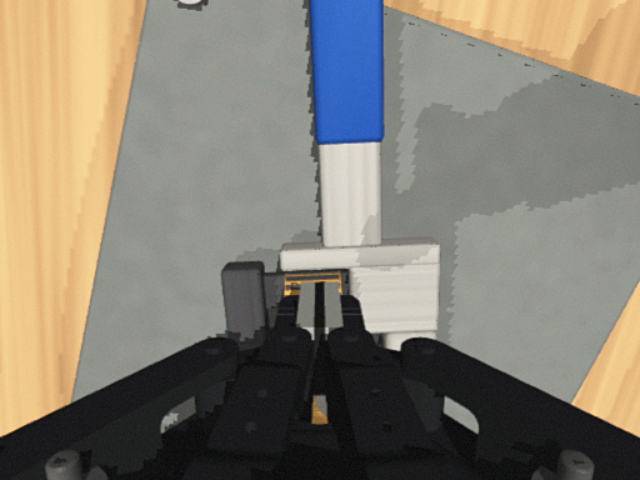

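The fingers are centred on the worm (worm 285–343, fingers 297–343 px) and the handle is parallel to tool x. Now pressing down.

```bash
python3 -m jog '[[0,0,0,0,0,0.008,0],[0,0,0,0,0,0.007,0],[0,0,0,0,0,0.002,0],[0,0,0,0,0,0,0]]'
python3 -m jog '[[0,0,0,0,0,0.002,0],[0,0,0,0,0,0,0]]'
```

```text
time_s: 3.5
ee_pos: [0.5124, 0.0508, 0.0383]
ee_rot: [[0.132, -0.991, -0.0], [-0.991, -0.132, 0.0], [-0.0, 0.0, -1.0]]
wrist_force: [-0.6, -0.0, 0.6]
opening: -0.002
time_s: 3.67
ee_pos: [0.5126, 0.0508, 0.0364]
ee_rot: [[0.132, -0.991, 0.0], [-0.991, -0.132, 0.0], [-0.0, -0.0, -1.0]]
wrist_force: [0.6, 0.2, 0.3]
opening: -0.003
```

```bash
python3 -m jog '[[0,0,0,0,0,0.001,0],[0,0,0,0,0,0,0]]'
python3 -m jog '[[0,0,0,0,0,0.001,0],[0,0,0,0,0,0,0]]'
```

```text
time_s: 3.83
ee_pos: [0.5128, 0.0508, 0.0359]
ee_rot: [[0.132, -0.991, 0.001], [-0.991, -0.132, 0.0], [0.0, -0.001, -1.0]]
wrist_force: [-2.1, 0.3, 2.3]
opening: -0.002
time_s: 4.0
ee_pos: [0.513, 0.0508, 0.0356]
ee_rot: [[0.132, -0.991, 0.001], [-0.991, -0.132, -0.0], [0.0, -0.001, -1.0]]
wrist_force: [-4.1, -0.3, 9.1]
opening: 0.003
```

```bash
python3 -m jog '[[0,0,0,-0.002,0,0.0004,0],[0,0,0,-0.003,0,0,0],[0,0,0,-0.003,0,0,0]]'
python3 -m jog '[[0,0,0,-0.003,0,0,0],[0,0,0,-0.003,0,0,0],[0,0,0,-0.003,0,0,0]]'
```

```text
time_s: 4.25
ee_pos: [0.5118, 0.057, 0.0358]
ee_rot: [[0.133, -0.991, 0.001], [-0.991, -0.133, -0.003], [0.003, -0.0, -1.0]]
wrist_force: [-3.3, -7.3, 14.0]
opening: 0.001
time_s: 4.5
ee_pos: [0.5106, 0.0659, 0.0357]
ee_rot: [[0.133, -0.991, 0.001], [-0.991, -0.133, -0.003], [0.003, -0.0, -1.0]]
wrist_force: [-3.0, -7.0, 13.1]
opening: 0.003
```

```bash
python3 -m jog '[[0,0,0,-0.002,0,0,0],[0,0,0,0,0,-0.006,0],[0,0,0,0.0095,0,0,0],[0,0,0,0.0095,0,0,0],[0,0,0,0,0,0,0]]'
python3 - <<'E'
from h import *
c=cap('wrist');np.savez('/tmp/w3.npz',**c);a=dict(np.load('/tmp/w2.npz'))
s=bot.observe();print(s['time_s'],s['ee_pos'])
save('e.png',np.hstack([a['image'][150:330,100:400],c['image'][150:330,100:400]]))
E
```

```text
time_s: 4.92
ee_pos: [0.5125, 0.0493, 0.0396]
ee_rot: [[0.131, -0.991, -0.0], [-0.991, -0.131, -0.0], [-0.0, 0.0, -1.0]]
wrist_force: [0.3, -0.2, -0.4]
opening: -0.0
4.9667 [0.51240784 0.04970309 0.03953108]
```

View pics/e.png

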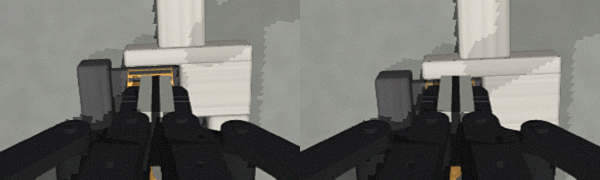

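The picture shows the worm under the fingertips, with the jaw block (dark, 376–412) and head in place. I'll continue the strokes.

```bash
python3 -m jog '[[0,0,0,0,0,0.005,0],[0,0,0,0,0,0.001,0],[0,0,0,-0.003,0,0,0],[0,0,0,-0.003,0,0,0],[0,0,0,-0.003,0,0,0],[0,0,0,-0.003,0,0,0],[0,0,0,-0.003,0,0,0]]'
python3 -m jog '[[0,0,0,-0.003,0,0,0],[0,0,0,-0.001,0,0,0],[0,0,0,0,0,-0.006,0],[0,0,0,0.0095,0,0,0],[0,0,0,0.0095,0,0,0],[0,0,0,0,0,0.005,0],[0,0,0,0,0,0.001,0],[0,0,0,-0.003,0,0,0],[0,0,0,-0.003,0,0,0],[0,0,0,-0.003,0,0,0],[0,0,0,-0.003,0,0,0],[0,0,0,-0.003,0,0,0]]'
```

```text
time_s: 5.55
ee_pos: [0.511, 0.064, 0.0357]
ee_rot: [[0.133, -0.991, 0.001], [-0.991, -0.133, -0.003], [0.003, -0.0, -1.0]]
wrist_force: [-4.1, -7.8, 17.8]
opening: -0.001
time_s: 6.55
ee_pos: [0.5115, 0.0636, 0.0357]
ee_rot: [[0.132, -0.991, 0.002], [-0.991, -0.132, -0.003], [0.003, -0.001, -1.0]]
wrist_force: [-3.0, -6.2, 17.1]
opening: -0.001
```

Run:
```python
from h import *
for n in('scene','side'):
    c=cap(n);np.savez('/tmp/%s3.npz'%n[0],**c)
    print(n,proj(c,[.4955,.104,.036]))
c=dict(np.load('/tmp/s3.npz')) 
a=[dict(np.load('/tmp/%s3.npz'%n))['image'] for n in('s',)]
```

```text
scene (np.float64(255.20531742809948), np.float64(205.3344367291239))
side (np.float64(275.2508874843809), np.float64(196.504730533148))
```

```bash
python3 -m jog '[[0,0,0,-0.003,0,0,0],[0,0,0,-0.001,0,0,0],[0,0,0,0,0,-0.006,0],[0,0,0,0.0095,0,0,0],[0,0,0,0.0095,0,0,0],[0,0,0,0,0,0.005,0],[0,0,0,0,0,0.0007,0],[0,0,0,-0.003,0,0,0],[0,0,0,-0.003,0,0,0],[0,0,0,-0.003,0,0,0],[0,0,0,-0.003,0,0,0],[0,0,0,-0.003,0,0,0]]'
python3 -m jog '[[0,0,0,-0.003,0,0,0],[0,0,0,-0.001,0,0,0],[0,0,0,0,0,-0.006,0],[0,0,0,0,0,-0.035,0],[0,0,0,-0.02,0,-0.035,0],[0,0,0,-0.03,0,-0.035,0],[0,0,0,0,0,0,0],[0,0,0,0,0,0,0]]'
python3 - <<'E'
from h import *
c=cap('wrist');np.savez('/tmp/w4.npz',**c)
save('f.png',cv2.resize(c['image'][:256],(800,400)))
E
```

```text
time_s: 7.65
ee_pos: [0.5116, 0.0635, 0.0357]
ee_rot: [[0.132, -0.991, 0.002], [-0.991, -0.132, -0.003], [0.003, -0.001, -1.0]]
wrist_force: [-2.4, -7.4, 15.0]
opening: -0.0
time_s: 8.32
ee_pos: [0.5046, 0.1177, 0.143]
ee_rot: [[0.133, -0.991, 0.003], [-0.991, -0.133, 0.002], [-0.002, -0.003, -1.0]]
wrist_force: [-0.0, -0.9, -0.6]
opening: -0.002
```

View pics/f.png

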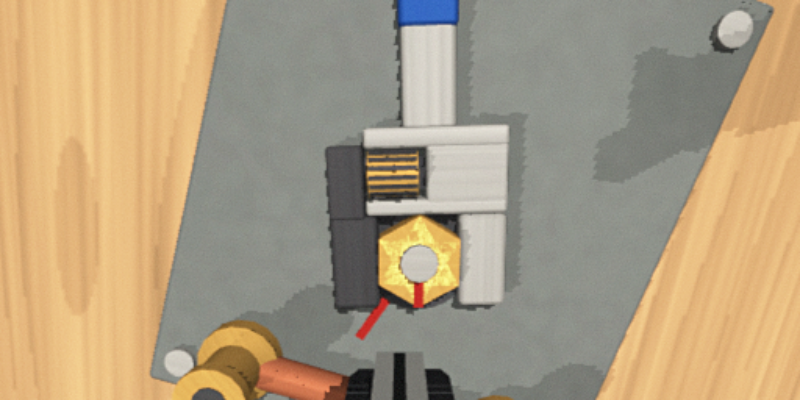

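The jaw is now almost on the flats (dark jaw edge ≈378, nut 378–461, fixed jaw 460) and the mark has not moved. I'll do more strokes until it stalls, after re-measuring the worm.

Run:
```python
from h import *
c=dict(np.load('/tmp/w4.npz'));k=.64
for n,u,v,z in[('worm',392,175,.036),('stud',419,264,.036),('mark',419,305,.032),('lineo',359,337,.012),('h1',428,120,.026),('h0',428,30,.026)]:
    p=ray(c,u*k,v*k,z);print(n,p.round(4),totool(p))
im=c['image'][150:190,200:310].astype(int)
for r in (160,175,188): print(c['image'][r,205:305].sum(1).tolist())
```

```text
worm [0.514 0.064 0.036] [ 0.0536 -0.0035  0.1052]
stud [0.4953 0.1043 0.036 ] [0.0112 0.0097 0.1053]
mark [0.492  0.1262 0.032 ] [-0.0109  0.0101  0.1093]
lineo [0.5208 0.155  0.012 ] [-0.0357 -0.0223  0.1293]
h1 [0.5005 0.0371 0.026 ] [0.0786 0.0134 0.1152]
h0 [ 0.5063 -0.0013  0.026 ] [0.1173 0.0127 0.1152]
[424, 432, 417, 428, 434, 423, 386, 238, 204, 209, 230, 253, 243, 237, 238, 232, 253, 252, 242, 254, 235, 254, 231, 251, 251, 248, 242, 226, 234, 235, 236, 230, 249, 244, 214, 171, 126, 334, 531, 523, 505, 531, 592, 572, 582, 597, 583, 583, 617, 572, 556, 585, 628, 563, 423, 428, 547, 611, 604, 600, 600, 602, 604, 594, 604, 596, 593, 604, 600, 592, 585, 508, 533, 624, 603, 608, 573, 516, 455, 479, 508, 513, 528, 514, 523, 548, 531, 511, 520, 449, 417, 470, 513, 534, 552, 621, 602, 592, 605, 612]
[434, 429, 420, 420, 420, 430, 453, 371, 187, 178, 222, 229, 244, 246, 250, 229, 232, 241, 229, 238, 246, 232, 230, 249, 231, 246, 226, 235, 236, 224, 235, 236, 220, 225, 235, 177, 139, 320, 532, 505, 499, 545, 590, 601, 580, 572, 587, 573, 561, 576, 606, 588, 501, 556, 576, 596, 594, 589, 589, 588, 589, 583, 589, 579, 580, 591, 582, 581, 579, 593, 590, 575, 545, 508, 580, 627, 584, 538, 552, 562, 590, 604, 628, 620, 547, 507, 499, 505, 477, 369, 415, 470, 535, 565, 610, 617, 592, 599, 598, 605]
[366, 371, 356, 359, 354, 357, 362, 311, 163, 139, 211, 219, 235, 244, 234, 227, 229, 242, 231, 222, 231, 245, 234, 245, 238, 245, 239, 223, 235, 214, 225, 236, 235, 233, 239, 229, 187, 164, 129, 82, 78, 111, 95, 84, 82, 98, 132, 239, 396, 508, 512, 524, 529, 521, 496, 487, 499, 509, 534, 507, 290, 270, 280, 271, 272, 336, 481, 550, 512, 499, 496, 514, 521, 509, 520, 520, 514, 444, 285, 180, 160, 234, 250, 245, 234, 209, 169, 217, 306, 442, 520, 550, 591, 588, 603, 596, 583, 593, 598, 592]
```

Gap is about 41 mm, so roughly 1 mm of slack remains. More strokes.

```bash
python3 -m jog '[[0,0,0,0.031,-0.0018,0,0],[0,0,0,0.031,-0.0017,0.012,0],[0,0,0,0,0,0.035,0],[0,0,0,0,0,0.035,0],[0,0,0,0,0,0.016,0],[0,0,0,0,0,0,0],[0,0,0,0,0,0,0]]'
```

```text
time_s: 8.95
ee_pos: [0.5142, 0.0541, 0.0423]
ee_rot: [[0.131, -0.991, -0.004], [-0.991, -0.131, -0.002], [0.001, 0.004, -1.0]]
wrist_force: [0.4, 0.5, 0.2]
opening: -0.003
```

```bash
python3 -m jog '[[0,0,0,0,0,0.006,0],[0,0,0,0,0,0.001,0],[0,0,0,0,0,0,0]]'
```

```text
time_s: 9.2
ee_pos: [0.5158, 0.0555, 0.0373]
ee_rot: [[0.132, -0.991, 0.001], [-0.991, -0.132, 0.0], [-0.0, -0.001, -1.0]]
wrist_force: [0.3, -0.0, -0.2]
opening: -0.004
```

```bash
python3 -m jog '[[0,0,0,0,0,0.002,0],[0,0,0,0,0,0.0008,0],[0,0,0,0,0,0,0]]'
```

```text
time_s: 9.45
ee_pos: [0.5164, 0.0556, 0.0357]
ee_rot: [[0.133, -0.991, 0.002], [-0.991, -0.133, 0.0], [-0.0, -0.003, -1.0]]
wrist_force: [-2.3, 0.7, 7.9]
opening: -0.0
```

```bash
python3 -m jog '[[0,0,0,-0.003,0,0.0005,0],[0,0,0,-0.003,0,0,0],[0,0,0,-0.003,0,0,0]]'
python3 -m jog '[[0,0,0,-0.003,0,0,0],[0,0,0,-0.003,0,0,0]]'
```

```text
time_s: 9.7
ee_pos: [0.5154, 0.0623, 0.0358]
ee_rot: [[0.133, -0.991, 0.003], [-0.991, -0.133, -0.004], [0.004, -0.002, -1.0]]
wrist_force: [-0.8, -11.1, 11.1]
opening: 0.002
time_s: 9.87
ee_pos: [0.5149, 0.0682, 0.0358]
ee_rot: [[0.133, -0.991, 0.003], [-0.991, -0.133, -0.003], [0.004, -0.003, -1.0]]
wrist_force: [0.0, -9.1, 9.2]
opening: 0.003
```

```bash
python3 -m jog '[[0,0,0,-0.002,0,0,0],[0,0,0,0,0,-0.006,0],[0,0,0,0.0085,0,0,0],[0,0,0,0.0085,0,0,0],[0,0,0,0,0,0.006,0],[0,0,0,0,0,0.0005,0],[0,0,0,-0.003,0,0,0],[0,0,0,-0.003,0,0,0],[0,0,0,-0.003,0,0,0]]'
python3 -m jog '[[0,0,0,-0.003,0,0,0],[0,0,0,-0.003,0,0,0]]'
python3 -m jog '[[0,0,0,0,0,-0.006,0],[0,0,0,0,0,-0.035,0],[0,0,0,-0.02,0,-0.035,0],[0,0,0,-0.03,0,-0.035,0],[0,0,0,0,0,0,0],[0,0,0,0,0,0,0]]'
python3 - <<'E'
from h import *
c=cap('wrist');np.savez('/tmp/w5.npz',**c)
save('g.png',cv2.resize(c['image'][:256],(800,400)))
E
```

```text
time_s: 10.62
ee_pos: [0.5157, 0.06, 0.0357]
ee_rot: [[0.134, -0.991, 0.002], [-0.991, -0.134, -0.007], [0.007, -0.001, -1.0]]
wrist_force: [-1.7, -17.4, 20.5]
opening: -0.003
time_s: 10.78
ee_pos: [0.5151, 0.0656, 0.0356]
ee_rot: [[0.133, -0.991, 0.003], [-0.991, -0.133, -0.007], [0.008, -0.002, -1.0]]
wrist_force: [-1.2, -15.0, 16.4]
opening: 0.001
time_s: 11.28
ee_pos: [0.5081, 0.1185, 0.142]
ee_rot: [[0.133, -0.991, 0.003], [-0.991, -0.133, 0.003], [-0.002, -0.003, -1.0]]
wrist_force: [-0.7, -0.6, -0.5]
opening: -0.002
```

View pics/g.png

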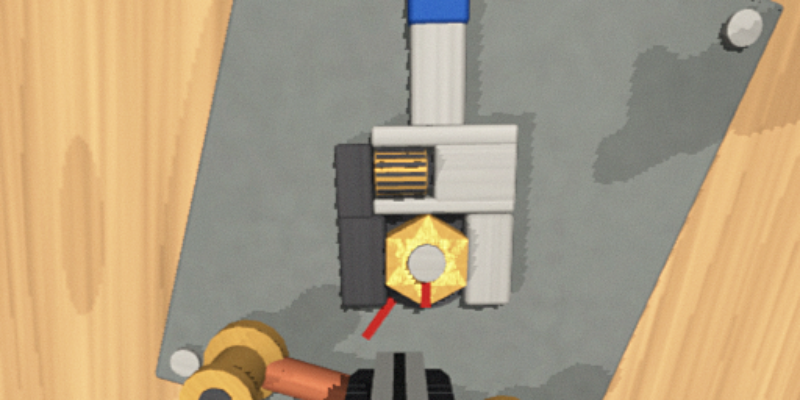

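Drag rose from 7 to about 17 N while slipping (ratio ≈1), so the worm has stalled. In the image the jaw (385) and fixed jaw (467) sit against the flats and the mark is still unturned. Next I'll measure the handle for the push.

Run:
```python
from h import *
c=dict(np.load('/tmp/w5.npz'));k=.64
P={}
for n,u,v,z in[('stud',427,264,.036),('mark',426,305,.032),('lineo',366,337,.012),('lineI',391,302,.012),('h1',438,120,.026),('h0',438,30,.026),('thrL',375,213,.026),('thrR',510,213,.026)]:
    p=P[n]=ray(c,u*k,v*k,z);print(n,p.round(4),totool(p))
for r in (165,175): print(205,c['image'][r,240:252].sum(1),c['image'][r,292:304].sum(1))
W=pts(c)
for v in (20,60,100): print(W[int(v*k),int(438*k)].round(4))
n=P['stud'];a=lambda q:np.degrees(np.arctan2(*(q-n)[[1,0]]));print(a(P['mark']),a(P['lineo']),a(P['lineI']),bot.observe()['ee_pos'],bot.observe()['time_s'])
```

```text
stud [0.4951 0.1044 0.036 ] [0.0114 0.0135 0.1043]
mark [0.4921 0.1263 0.032 ] [-0.0106  0.0135  0.1083]
lineo [0.5205 0.155  0.012 ] [-0.0353 -0.0184  0.1283]
lineI [0.5094 0.1331 0.012 ] [-0.015  -0.0045  0.1283]
h1 [0.4995 0.0373 0.026 ] [0.0785 0.018  0.1142]
h0 [ 0.5054 -0.0008  0.026 ] [0.1172 0.0171 0.1142]
thrL [0.5235 0.0846 0.026 ] [ 0.0349 -0.0121  0.1142]
thrR [0.4576 0.0756 0.026 ] [0.0351 0.0544 0.1142]
205 [227 231 238 255 228 184 222 387 534 521 511 517] [503 512 515 512 501 507 502 451 450 501 520 518]
205 [232 226 226 234 198 122 181 376 517 502 520 588] [594 614 536 502 498 504 486 404 449 504 544 593]
[ 0.5063 -0.0057  0.0243]
[0.5037 0.0111 0.0249]
[0.501  0.0285 0.0245]
97.75819297498428 63.33438711169057 63.432702675754065 [0.50698002 0.11745511 0.14027755] 11.3333
```

```bash
python3 -m jog '[[0,0,0,0.0403,-0.0038,0,0],[0,0,0,0.0403,-0.0038,0,0],[0,0,0,0.0403,-0.0038,0,0],[0,0,0,0.0403,-0.0036,0,0],[0,0,0,0,0,0.035,0],[0,0,0,0,0,0.035,0],[0,0,0,0,0,0.03,0],[0,0,0,0,0,0.014,0],[0,0,0,0,0,0,0],[0,0,0,0,0,0,0],[0,0,0,0,0,0,0]]'
```

```text
time_s: 12.25
ee_pos: [0.5439, -0.0412, 0.0272]
ee_rot: [[0.132, -0.991, 0.001], [-0.991, -0.132, -0.0], [0.0, -0.001, -1.0]]
wrist_force: [-0.1, 0.6, 0.3]
opening: 0.0
```

```bash
python3 -m jog '[[0,0,0,0,0,0.005,0],[0,0,0,0,0.005,0.0035,0],[0,0,0,0,0.004,0,0],[0,0,0,0,0,0,0]]'
python3 -m jog '[[0,0,0,0,0.002,0,0],[0,0,0,0,0.002,0,0],[0,0,0,0,0,0,0]]'
```

```text
time_s: 12.58
ee_pos: [0.5334, -0.0422, 0.0183]
ee_rot: [[0.132, -0.991, -0.001], [-0.991, -0.132, 0.0], [-0.0, 0.001, -1.0]]
wrist_force: [-0.7, -0.4, -0.4]
opening: 0.004
time_s: 12.83
ee_pos: [0.5307, -0.0426, 0.0186]
ee_rot: [[0.132, -0.991, 0.001], [-0.991, -0.132, 0.0], [0.0, -0.001, -1.0]]
wrist_force: [-0.4, -0.4, 0.2]
opening: 0.001
```

```bash
python3 -m jog '[[0,0,0,0,0.002,0,0],[0,0,0,0,0,0,0]]'
python3 -m jog '[[0,0,0,0,0.002,0,0],[0,0,0,0,0,0,0]]'
python3 -m jog '[[0,0,0,0,0.002,0,0],[0,0,0,0,0,0,0]]'
```

```text
time_s: 13.0
ee_pos: [0.5293, -0.0429, 0.0186]
ee_rot: [[0.132, -0.991, 0.002], [-0.991, -0.132, 0.0], [0.0, -0.002, -1.0]]
wrist_force: [2.0, -0.2, 0.3]
opening: 0.003
time_s: 13.17
ee_pos: [0.5278, -0.0431, 0.0186]
ee_rot: [[0.132, -0.991, 0.003], [-0.991, -0.132, 0.0], [0.0, -0.003, -1.0]]
wrist_force: [4.5, -0.6, -1.0]
opening: 0.001
time_s: 13.33
ee_pos: [0.5259, -0.0433, 0.0187]
ee_rot: [[0.132, -0.991, 0.003], [-0.991, -0.132, 0.0], [0.0, -0.003, -1.0]]
wrist_force: [5.6, -1.7, -1.6]
opening: -0.0
```

```bash
python3 -m jog '[[0,0,2,-0.0002,0.005,0,0],[0,0,3,-0.0002,0.0078,0,0],[0,0,3,-0.0002,0.0078,0,0],[0,0,0,0,0,0,0]]'
python3 -m jog '[[0,0,3,-0.0002,0.0078,0,0],[0,0,3,-0.0002,0.0078,0,0],[0,0,3,-0.0002,0.0078,0,0],[0,0,3,-0.0002,0.0078,0,0],[0,0,0,0,0,0,0]]'
python3 -m jog '[[0,0,3,-0.0002,0.0078,0,0],[0,0,3,-0.0002,0.0078,0,0],[0,0,0,0,0,0,0],[0,0,0,0,0,0,0]]'
python3 -c "
from h import *
p=bot.observe()['ee_pos'];print(np.degrees(np.arctan2(p[1]-.1044,p[0]-.4951)),np.hypot(p[1]-.1044,p[0]-.4951))"
```

```text
time_s: 13.67
ee_pos: [0.5042, -0.0451, 0.0188]
ee_rot: [[-0.009, -1.0, 0.002], [-1.0, 0.009, -0.001], [0.001, -0.002, -1.0]]
wrist_force: [2.2, -2.2, 0.4]
opening: 0.003
time_s: 14.08
ee_pos: [0.4732, -0.0418, 0.019]
ee_rot: [[-0.216, -0.976, 0.002], [-0.976, 0.216, -0.001], [0.001, -0.002, -1.0]]
wrist_force: [2.0, -3.4, 2.3]
opening: -0.0
time_s: 14.42
ee_pos: [0.4583, -0.0375, 0.0188]
ee_rot: [[-0.315, -0.949, 0.001], [-0.949, 0.315, -0.001], [0.001, -0.001, -1.0]]
wrist_force: [3.7, -2.9, 1.9]
opening: -0.0
-104.52291563395647 0.14659596756803092
```

About 28° swung so far. Backing off and lifting for a look.

```bash
python3 -m jog '[[0,0,0,0,-0.012,0,0],[0,0,0,0,0,-0.025,0],[0,0,0,0,0,-0.035,0],[0,0,0,0,0,-0.035,0],[0,0,0,-0.04,0,-0.01,0],[0,0,0,-0.04,0,-0.01,0],[0,0,0,-0.04,0,0,0],[0,0,0,-0.035,0,0,0],[0,0,0,0,0,0,0],[0,0,0,0,0,0,0]]'
python3 - <<'E'
from h import *
c=cap('wrist');np.savez('/tmp/w6.npz',**c)
save('i.png',cv2.resize(c['image'][:256],(800,400)))
E
```

```text
time_s: 15.25
ee_pos: [0.5173, 0.1077, 0.1319]
ee_rot: [[-0.313, -0.95, -0.004], [-0.95, 0.313, -0.001], [0.002, 0.003, -1.0]]
wrist_force: [-0.6, -0.4, -0.0]
opening: -0.002
```

View pics/i.png

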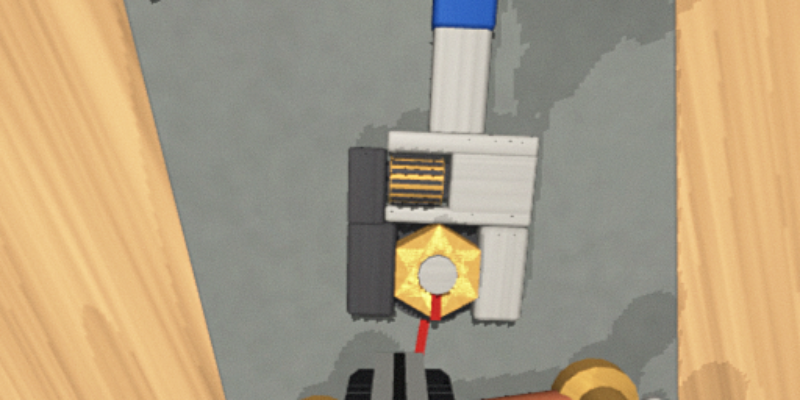

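The mark (436,308) is close to the line (422,340), with the jaw still snug. Measuring the angle left.

Run:
```python
from h import *
c=dict(np.load('/tmp/w6.npz'));k=.64
P={n:ray(c,u*k,v*k,z) for n,u,v,z in[('stud',438,275,.036),('mark',436,319,.032),('lineo',420,351,.012),('lineI',425,322,.012),('h1',457,128,.026),('h0',464,35,.026)]}
n=P['stud'];a=lambda q,m=n:np.degrees(np.arctan2(*(q-m)[[1,0]]));print(n,a(P['mark']),a(P['lineo']),a(P['lineI']),a(P['h1'],P['h0']),a(P['lineo'],P['lineI']))
```

```text
[0.49512771 0.10439009 0.036     ] 71.27930452768535 63.56081855673222 63.715619753014344 68.99089502827235 63.26620715772205
```

About 6.5° is left. Returning along the same path to finish.

```bash
python3 -m jog '[[0,0,0,0.04,0,0,0],[0,0,0,0.04,0,0,0],[0,0,0,0.04,0,0,0],[0,0,0,0.035,0,0,0],[0,0,0,0,0,0.035,0],[0,0,0,0,0,0.035,0],[0,0,0,0,0,0.03,0],[0,0,0,0,0,0.013,0],[0,0,0,0,0,0,0],[0,0,0,0,0,0,0]]'
```

```text
time_s: 16.13
ee_pos: [0.4683, -0.0418, 0.02]
ee_rot: [[-0.317, -0.948, -0.002], [-0.948, 0.317, -0.001], [0.001, 0.002, -1.0]]
wrist_force: [0.4, -0.3, 0.4]
opening: 0.005
```

```bash
python3 -m jog '[[0,0,0,0,0.006,0,0],[0,0,0,0,0.004,0,0],[0,0,0,0,0,0,0]]'
python3 -c "
from h import *
p=bot.observe()['ee_pos'];print(np.degrees(np.arctan2(p[1]-.1044,p[0]-.4951)),np.hypot(p[1]-.1044,p[0]-.4951))"
```

```text
time_s: 16.38
ee_pos: [0.4595, -0.0373, 0.0213]
ee_rot: [[-0.316, -0.949, 0.002], [-0.949, 0.316, 0.001], [-0.001, -0.001, -1.0]]
wrist_force: [0.7, 0.8, 0.8]
opening: -0.004
-104.08141120273669 0.14613719129741531
```

```bash
python3 -m jog '[[0,0,0,0,0,0.002,0],[0,0,2,0,0.0051,0,0],[0,0,2,-0.0002,0.0051,0,0],[0,0,1.5,0,0.0038,0,0],[0,0,0,0,0,0,0],[0,0,0,0,0,0,0]]'
python3 -c "
from h import *
p=bot.observe()['ee_pos'];print(np.degrees(np.arctan2(p[1]-.1044,p[0]-.4951)),np.hypot(p[1]-.1044,p[0]-.4951))"
```

```text
time_s: 16.88
ee_pos: [0.448, -0.0328, 0.0189]
ee_rot: [[-0.404, -0.915, 0.002], [-0.915, 0.404, -0.0], [-0.001, -0.002, -1.0]]
wrist_force: [1.7, -3.5, 2.3]
opening: -0.001
-108.95680476006537 0.14505122901269588
```

```bash
python3 -m jog '[[0,0,1,0,0.003,0,0],[0,0,1,0,0.0022,0,0],[0,0,0,0,0,0,0],[0,0,0,0,0,0,0]]'
python3 -c "
from h import *
p=bot.observe()['ee_pos'];print(np.degrees(np.arctan2(p[1]-.1044,p[0]-.4951)),np.hypot(p[1]-.1044,p[0]-.4951))"
python3 -m jog '[[0,0,0,0,-0.012,0,0],[0,0,0,0,0,-0.025,0],[0,0,0,0,0,-0.035,0],[0,0,0,0,0,-0.035,0],[0,0,0,-0.04,0,-0.01,0],[0,0,0,-0.04,0,-0.01,0],[0,0,0,-0.04,0,0,0],[0,0,0,-0.04,0,0,0],[0,0,0,-0.01,0,0,0],[0,0,0,0,0,0,0],[0,0,0,0,0,0,0]]'
python3 - <<'E'
from h import *
c=cap('wrist');np.savez('/tmp/w7.npz',**c)
save('j.png',cv2.resize(c['image'][:256],(800,400)))
E
```

```text
time_s: 17.22
ee_pos: [0.4435, -0.0309, 0.0189]
ee_rot: [[-0.436, -0.9, 0.002], [-0.9, 0.436, -0.001], [-0.0, -0.003, -1.0]]
wrist_force: [3.0, -5.6, 0.4]
opening: -0.001
-110.86406167609988 0.1448377382525451
time_s: 18.13
ee_pos: [0.5266, 0.1176, 0.1324]
ee_rot: [[-0.436, -0.9, -0.002], [-0.9, 0.436, -0.0], [0.001, 0.002, -1.0]]
wrist_force: [0.2, -0.4, -0.1]
opening: -0.0
```

View pics/j.png

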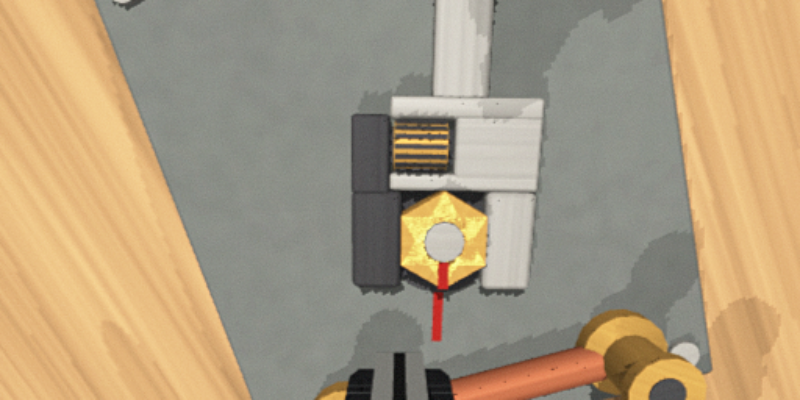

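Run:
```python
from h import *
c=dict(np.load('/tmp/w7.npz'));k=.64
P={n:ray(c,u*k,v*k,z) for n,u,v,z in[('stud',444.5,242,.036),('mark',443,286,.032),('lineo',436.5,340,.012),('lineI',438,296,.012),('h1',463,94,.024),('h0',464,10,.024),('worm',421,145,.036),('thr',445,191,.026),('jL',400,240,.026),('jR',486,240,.026)]}
n=P['stud'];a=lambda q,m=n:np.degrees(np.arctan2(*(q-m)[[1,0]]));print(n,a(P['mark']),a(P['lineo']),a(P['lineI']),a(P['h1'],P['h0']),a(P['lineo'],P['lineI']))
for q in('worm','thr','jL','jR'):
    d=P[q]-n;t=np.radians(63.5);print(q,d[0]*np.cos(t)+d[1]*np.sin(t),-d[0]*np.sin(t)+d[1]*np.cos(t))
# red-pixel check of mark angle
im=c['image'].astype(int);m=(im[...,0]>130)&(im[...,1]<70)&(im[...,2]<70);v,u=np.where(m);
for lo,hi,z in((160,184,.032),(190,220,.012)):
    s=(v>=lo)&(v<hi);p=ray(c,u[s].mean(),v[s].mean(),z);print(s.sum(),a(p))
```

```text
[0.4951864  0.10431529 0.036     ] 64.57800332972052 63.32757483780917 63.202371607723876 65.36790452810936 63.494883071654606
worm -0.04305302496126073 -0.011913406978412571
thr -0.02247645128935232 0.00028199169487793177
jL 0.001023737666536217 -0.020534181997945183
jR 0.0004916251253149345 0.0208604561756639
84 63.061560283185834
140 62.66726770018919
```

Run:
```python
from h import *
c=cap('scene');W=pts(c);k=1.28
for n,u,v in [('vase',258,142),('tin',123,130),('brush',265,195)]: print(n,W[int(v*k),int(u*k)].round(3))
print(bot.observe()['wrist_force']);print(bot.job_done())
```

```text
vase [0.473 0.293 0.125]
tin [ 0.424 -0.185  0.086]
brush [0.605 0.326 0.022]
[-0.02988454 -0.05638863 -0.47988957]
the job is handed in; nothing more can be done
None
```

The wrench jaw is closed snug on the nut, the nut is tightened to the red line, and the job is handed in. It took about 18 s of the 59 s allowed, and no verdict is reported.

- **Closing the jaw:** I rolled the worm closed in six pressed strokes. On the last one the drag rose from about 7 N to 17 N and the finger slipped, so the worm had stalled. The mark had not moved at that point.
- **Tightening:** I swung the handle clockwise about 34° with the closed fingertips, in two pushes with a look in between, then let go and lifted clear.

**Last checks:**
- **Mark:** it is about 0.4 to 1.3° from the line, depending on which pixels I used. The handle direction read about 2° off. The limit is 7°.
- **Wrench:** its origin is about 4 mm from the nut's axis, where 10 mm is allowed.
- **Other things:** the vase, tin and brush read within about 2 mm of their start positions, and the wrist force was about zero.
- **Jaw gap:** the raw reading was about 41 mm rather than 40. The nut's own edge hides the jaw in that view, so this fits a snug jaw, and the stall is the stronger evidence.
- **Pressing force:** it peaked near 20 N on the worm, above the suggested 15 N but well under the limits.

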